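# Steady the charging stand and put the phone on it

### The job

The four-footed charging stand rocks because two of its feet are standing on the flat cable cover. Turn it in place, without picking it up, until all four feet stand on the shelf astride the cover and it no longer rocks, still centred over the power port in the middle of the cover, and let go of it. Then lay the phone flat, screen up, centred on the stand's round walnut top to charge, leaving the other things on the shelf where they are.

Things in the scene. Friction and masses are not known exactly. Their poses are not given: they have to be found in the camera images.
- stand: Charging stand, 0.28 kg: round walnut puck on a steel cross of two bars (100 x 10 mm, 14-22 mm above the soles) along its x and y, a 10 mm ball foot under each bar end, 50 mm from the axis. Black socket block under the puck between the +x and +y bars. Origin on the axis at sole level, z up. At the start the +x and -x feet are on the cable cover (x within 17 deg of its length): it leans about 6 deg and rocks.
- stand_top (a point): Centre of the top face of the stand's walnut puck, on its axis, 54 mm above the soles. The puck is 54 mm in diameter, 26 mm thick (28 to 54 mm above the soles); its side can be gripped across the diameter in any direction, clear above bars and block (all below 28 mm).
- cover: Flat grey plastic cable cover fixed on the shelf: 200 mm long (its x), 40 mm wide (its y), 5 mm high. Origin: centre of its underside, on the shelf top, which is at z = 0.100. The stand is steady only with every ball foot on the shelf beside the cover: its bars at about 45 deg to the cover's length, some 15 deg to spare either way if centred.
- port (a point): Power port: black dot of 16 mm diameter in the middle of the cable cover's top face, 5 mm above the shelf top. The stand's axis belongs over it.
- phone: White phone lying on the shelf, dark screen up: 132 mm long (its x), 62 mm wide (its y), 11 mm thick, 0.16 kg. Origin: centre of its underside (back); z out of the screen. To be gripped across its 62 mm width.
- phone_mid (a point): Centre of the phone's body, 5.5 mm above its back.
- vase: Bystander: empty glass bud vase, 92 mm high, 52 mm widest, origin centre of its underside.
- keys: Bystander: steel key ring of 34 mm with two keys lying flat, 4 mm high, keys reaching 80 mm from the ring centre roughly along its -x; origin under the ring centre.
- coin_holder: Bystander: round grey silicone coin holder, 90 mm across, 22 mm high, origin centre of its underside.
- glasses_case: Bystander: grey glasses case 55 x 150 x 42 mm, long along its y, origin centre of its underside.
- spray: Bystander: small white bottle, 36 mm across, 100 mm high, origin centre of its underside.
- tissues: Bystander: cardboard box 110 x 210 x 70 mm at the back of the shelf, origin centre of its underside.
Not all that is in view belongs to the job. There is more than one size of the phone; the one meant has the size given above. Of the things like the stand, leave any that is orange; of the rest the smaller one is meant.

How it is judged:
On the way:
1. the stand, turned astride the cover and let go, stands level on all four feet over the port, with the phone not yet on it (height (world z) of stand below 0.102 m and angle between stand's own z axis and vertical below 0.025 rad and horizontal distance between stand and port below 0.012 m and angular speed of stand below 0.1 rad/s and contact force between the fingers and stand below 0.1 N and contact force between phone and stand below 0.05 N), for 0.3 s.
At the end, for the whole second after the job is handed in: The stand is level (within 0.025 rad) with its soles on the shelf (within 2 mm), its axis within 12 mm of the port's centre, at rest; the phone lies flat (within 0.05 rad) and screen up on the puck, its centre within 12 mm of the puck's centre, at rest; neither is touched by the gripper (height (world z) of stand below 0.102 m and angle between stand's own z axis and vertical below 0.025 rad and horizontal distance between stand and port below 0.012 m and angular speed of stand below 0.1 rad/s and contact force between the fingers and stand below 0.1 N and linear speed of each of stand, phone below 0.02 m/s and horizontal distance between phone and stand_top below 0.012 m and z of phone in the frame of stand_top between -0.003 and 0.003 m and angle between phone's own z axis and vertical below 0.05 rad and contact force between phone and stand above 0.5 N and contact force between the fingers and phone below 0.1 N).
It fails at once if the stand is picked up (its soles more than 20 mm above the shelf) (height (world z) of stand above 0.12 m).
It fails at once if a bystander is shifted by more than 40 mm (distance of any of vase, keys, coin_holder, glasses_case, spray, tissues from where it was at the start of the episode above 0.04 m).
It fails at once if a standing bystander is tipped by more than 0.5 rad (angle between any of vase, keys, coin_holder, glasses_case, spray, tissues's own z axis and vertical above 0.5 rad).
It also fails if it takes over 51 s, if anything falls off the work surface, if the arm or the gripper's body presses on something with over 40 N, if the wrist force passes 120 N, or if a joint passes its speed limit or range.

### The arm

A 6-joint arm with a two-finger parallel gripper is mounted at the origin on the work surface. World frame = base frame: x ahead of the robot, y to its left, z up, the work surface at z = 0. Lengths are in m, angles in rad, forces in N, time in s.
With the tool pointing down it reaches from about 0.35 to 0.85 m from the base axis. Payload 8.1 kg.
Tool frame: the origin (TCP) lies between the finger pads; the fingertips stand 11 mm ahead of it and the grasp point (between the pads) lies 8 mm behind it; y points along the fingers, x is the direction in which the jaws open and shut, and the axes are right-handed (so a half turn about y gives the same grasp; the last joint's range is limited). The gripper opens to 93 mm and grips with 3 to 60 N. Pads are 15 mm wide; open, the fingers measure 128 mm over their backs; the gripper's body (75 mm by 188 mm) begins 65 mm behind the grasp point.
Start: joints at [-1.42, 0.13, 1.488, -0, 1.523, -0.085], TCP at [0.14, -0.583, 0.23] pointing down, gripper open.
Joint ranges: [-2.96, 2.96], [-0.89, 2.26], [0.02, 2.5], [-1.34, 4.48], [0, 2.73], [-2.66, 2.66]. Speed limits (rad/s): [2.39, 2.39, 2.79, 3.14, 3.14, 3.14].

### API

Orientations are given as a rotation vector (axis times angle).
In Python, from plant import readout, optics, robot gives the robot as it stands.
- The arm moves only by the shell command python3 -m creep 'ROWS' [FORCE]. ROWS is JSON, a list that holds one entry, the list of rows, each a list of 7 numbers: the closure, from 0 (fully open) to 1 (shut), then the shift along the tool's x, y, z in cm, then the turn, a rotation vector about the tool's x, y, z in degrees. In form: [[[grip, x, y, z, wx, wy, wz], ...]]. A call has exactly 8 rows; each row shifts and turns the pose as measured when the row begins, along the tool's axes as they then stand; what a row does not reach is not made up. A row lasts 1/10 s, in which the tool goes at most 50 mm and 8.59 degrees, less where a joint would pass 70% of its speed; a pose out of reach is approached as far as the arm can. A call is refused whole if a number of a shift passes 5 or a number of a turn 8.59, either way. A call with a gripper value outside its range is refused whole. The fingers move at their own pace and stop on an object; FORCE is the grip in N (left out, the last holds). Time passes only in rows, so rows that do not move let the fingers close, or fill a call up. It gives the time, the measured TCP pose, the force and the opening at its end, in the units of the state.
- readout.read_state(): the state, without advancing time (a new reading comes with each control period).
- optics.read_camera(name): name is "scene" or "top" or "wrist"; returns a dict with "frame" (480x640x3 uint8, red, green, blue), "depth" (480x640 float32, m along the optical axis (not along the pixel's ray), 0 where there is no reading), "intrinsics" (3x3 intrinsics, pixels), "R" (3x3) and "t" (3): a world point X has camera coordinates R X + t. Camera axes: x right, y down, z forward; pixel columns grow to the right and rows downward; lengths in m; the calibration is good to about 2 mm. A picture is of the moment at which its call begins.
- robot.close_job(): hands the job in, once; it reports no verdict.
The state is a dict: "t": time; "q": joint angles; "dq": joint speeds; "joint_torque": joint torques, N m; "tool_pos": TCP position; "orientation": TCP orientation; "force": force on the tool from outside, world axes, zero at the start; "wrist_torque": the same for the moment, N m; "opening": finger opening in m.
Only numpy, scipy, OpenCV 4.12 (cv2) and the standard library are available. Lean on these libraries where they do the work, as an engineer would, in place of code of your own. Each camera call takes 0.05 s, during which the arm holds its last target. There are 200 camera calls.

## Working session

There is one attempt and no reset: what is moved stays moved. The work goes in short steps, Python scripts to look and compute and a shell command to move; the robot and the scene stay as the last step left them, time stands still between calls to the robot, and variables do not carry over. Pictures are saved under pics/ and viewed, about 8 in all and at most 12, crops included, and the job is handed in when it is done.

```bash
ls; mkdir -p pics; cat > h.py <<'E'
import numpy as np, cv2
from plant import readout, optics, robot
def grab(n,name=None):
    c=optics.read_camera(n)
    if name: cv2.imwrite('pics/'+name,c['frame'][:,:,::-1])
    return c
def ray(c,u,v,z):
    K,R,t=c['intrinsics'],c['R'],c['t']; o=-R.T@t
    d=R.T@np.linalg.inv(K)@np.array([u,v,1.]); return o+d*(z-o[2])/d[2]
def dep(c,u,v):
    K,R,t=c['intrinsics'],c['R'],c['t']; z=c['depth'][int(v),int(u)]
    return R.T@(np.linalg.inv(K)@np.array([u,v,1.])*z-t)
def cloud(c):
    K,R,t=c['intrinsics'],c['R'],c['t']
    v,u=np.mgrid[:480,:640]; z=c['depth']
    p=np.stack([(u-K[0,2])/K[0,0]*z,(v-K[1,2])/K[1,1]*z,z],-1)
    return (p-t)@R
def proj(c,X):
    p=c['intrinsics']@(c['R']@np.array(X)+c['t']); return p[:2]/p[2]
E
python3 - <<'E'
from h import *
s=readout.read_state(); print({k:np.round(v,3) for k,v in s.items()})
for n in('top','scene'):
    c=grab(n,n+'0.png'); print(n,np.round(-c['R'].T@c['t'],3),np.round(c['R'],2).tolist(),c['intrinsics'][0,0])
E
```

```text
pics
{'t': np.float64(0.0), 'q': array([-1.42 ,  0.131,  1.489, -0.   ,  1.523, -0.085]), 'dq': array([-0.001,  0.   ,  0.   , -0.001, -0.001, -0.001]), 'joint_torque': array([ 2.0000e-03, -5.5985e+01, -4.9175e+01,  7.7000e-02,  3.6000e-02,
       -0.0000e+00]), 'tool_pos': array([ 0.14 , -0.583,  0.229]), 'orientation': array([-1.31 ,  1.035, -1.032]), 'force': array([-0.397, -0.214, -0.06 ]), 'wrist_torque': array([0.019, 0.009, 0.028]), 'opening': np.float64(0.093)}
top [ 0.201 -0.109  1.59 ] [[0.01, -1.0, 0.01], [-0.98, -0.01, -0.2], [0.2, -0.01, -0.98]] 455.13065316250214
scene [1.184 0.256 1.364] [[-0.48, 0.88, -0.01], [0.75, 0.4, -0.52], [-0.46, -0.25, -0.85]] 547.2497603576362
```

View pics/top0.png

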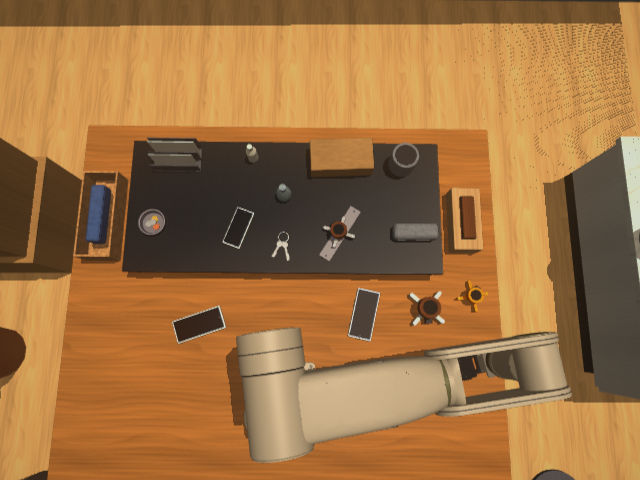

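View pics/scene0.png

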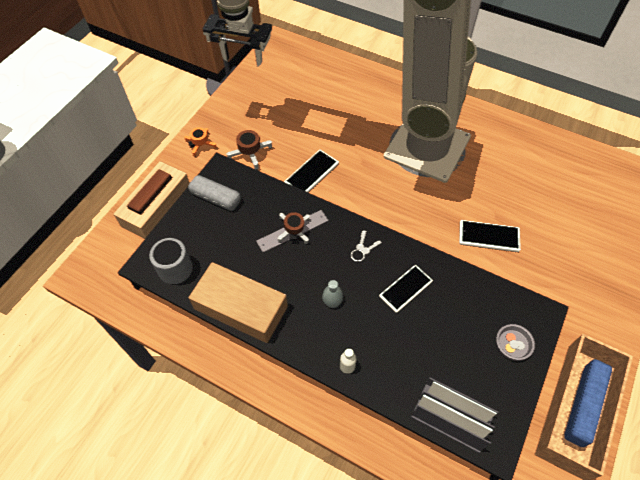

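Top view, candidates. Stands: small brown one on the cover (339,230), larger brown one on the table (429,307), orange one (475,295). Phones: on the shelf (238,228), on the table (364,314) and (199,324). I choose the stand at (339,230) and the phone at (238,228), and check the sizes now.

```bash
cat > m.py <<'E'
from h import *
c=grab('top'); f=c['frame']; P=cloud(c)
g=cv2.cvtColor(f,cv2.COLOR_RGB2HSV)
def blob(mask,near,z):
    n,l,st,ce=cv2.connectedComponentsWithStats(mask.astype(np.uint8),connectivity=8)
    i=1+np.argmin(np.hypot(*(ce[1:]-near).T)+1e3*(st[1:,4]<15)); 
    cs,_=cv2.findContours((l==i).astype(np.uint8),0,1)
    q=max(cs,key=len)[:,0]
    w=np.array([ray(c,u,v,z)[:2] for u,v in q],np.float32); return w,st[i]
for nm,(near,z) in dict(shelfphone=((238,228),.111),t1=((364,314),.011),t2=((199,324),.011)).items():
    x,y=near; m=np.zeros((480,640),np.uint8); sub=f[y-32:y+32,x-32:x+32].astype(int)
    m[y-32:y+32,x-32:x+32]=(sub.min(-1)>110)
    w,s=blob(m,near,z); r=cv2.minAreaRect(w*1000); print(nm,s,np.round(r[0]),np.round(r[1]),r[2], np.round(cv2.boxPoints(r)).tolist())
m=(g[...,1]<70)&(g[...,2]>75)
m2=np.zeros_like(m); m2[200:265,312:368]=m[200:265,312:368]
ys,xs=np.nonzero(m2); w=np.array([ray(c,u,v,.105)[:2] for u,v in zip(xs,ys)],np.float32)
r=cv2.minAreaRect(w*1000); print('cover',np.round(r[0]),np.round(r[1]),r[2],np.round(cv2.boxPoints(r)).tolist())
b=(g[...,0]<14)&(g[...,1]>90)
b2=np.zeros_like(b); b2[210:250,320:360]=b[210:250,320:360]
w,s=blob(b2,(339,230),.154); r=cv2.minEnclosingCircle(w*1000); print('puck',s,r)
S=f[190:272,300:382]; T=f[190:272,198:280]
cv2.imwrite('pics/crop.png',cv2.resize(np.hstack([S,T]),None,fx=4.8,fy=4.8,interpolation=2)[:,:,::-1])
for n,u,v in(('vase',284,192),('case',415,232),('keyring',284,238),('tis',342,150),('shelf',200,180)): print(n,np.round(dep(c,u,v),3))
E
python3 m.py
```

```text
shelfphone [223 211  31  38  91] [551. 150.] [ 60. 132.] 69.39979553222656 [[478.0, 146.0], [602.0, 99.0], [623.0, 155.0], [499.0, 201.0]]
t1 [348 288  32  53 210] [ 274. -277.] [ 79. 171.] 77.55127716064453 [[182.0, -297.0], [349.0, -333.0], [365.0, -257.0], [199.0, -220.0]]
t2 [172 305  54  39 182] [234. 288.] [ 81. 169.] 19.588895797729492 [[168.0, 354.0], [224.0, 195.0], [300.0, 222.0], [244.0, 381.0]]
cover [ 532. -199.] [202. 159.] 0.5405463576316833 [[430.0, -120.0], [432.0, -280.0], [634.0, -278.0], [632.0, -118.0]]
puck [330 221  17  18 169] ((536.7319946289062, -182.75990295410156), 30.065153121948242)
vase [ 0.658 -0.004  0.163]
case [ 0.532 -0.432  0.145]
keyring [ 0.517 -0.003  0.104]
tis [ 0.802 -0.193  0.173]
shelf [0.718 0.29  0.1  ]
```

View pics/crop.png

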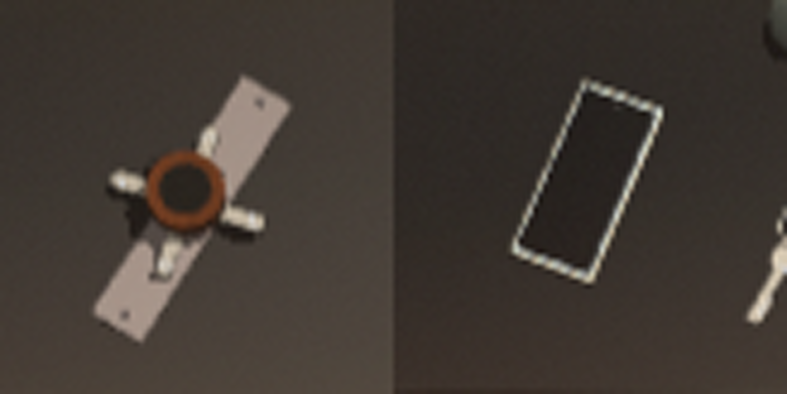

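The crop shows the small brown stand on the cover: bar feet at crop (208,130)/(163,270) and (115,180)/(262,222), cover corners (244,76), (290,105), (143,341), (94,310). The shelf phone is 132x60 mm, so it is the right one; the table phones are about 170x80.

```bash
cat >> h.py <<'E'
from scipy.spatial.transform import Rotation as Ro
def need(target=None,jaw=None):
    s=readout.read_state(); R=Ro.from_rotvec(s['orientation']).as_matrix(); p=s['tool_pos']
    print('t',round(float(s['t']),2),'p',np.round(p,4),'jaw yaw',round(np.degrees(np.arctan2(R[1,0],R[0,0])),1),'down',np.round(R[:,1],3),'q',np.round(s['q'],2),'open',round(float(s['opening']),4),'F',np.round(s['force'],1))
    if target is not None: print('shift cm',np.round(R.T@(np.array(target)-p)*100,2))
    # fix tilt + yaw, turn in tool axes
    if jaw is not None:
        a=np.radians(jaw); x=np.array([np.cos(a),np.sin(a),0]); y=np.array([0,0,-1.]); D=np.stack([x,y,np.cross(x,y)],1)
        print('turn deg',np.round(np.degrees(Ro.from_matrix(R.T@D).as_rotvec()),1))
E
python3 - <<'E'
from h import *
c=grab('top')
f=lambda u,v,z:ray(c,300+u/4.8-.4,190+v/4.8-.4,z)[:2]
q=np.array([f(*p,.105) for p in((244,76),(290,105),(143,341),(94,310))]); print(np.round(q,3),'c',q.mean(0).round(4), np.hypot(*(q[0]-q[3])),np.hypot(*(q[0]-q[1])))
d=q[0]+q[1]-q[2]-q[3]; print('cover yaw',np.degrees(np.arctan2(d[1],d[0])))
for a,b in(((208,130),(163,270)),((115,180),(262,222))):
    d=f(*a,.115)-f(*b,.115); print('bar',np.degrees(np.arctan2(d[1],d[0])),d, (f(*a,.115)+f(*b,.115))/2)
for jaw in(27,-63,117,-153): need([*q.mean(0),.25],jaw)
E
```

```text
[[ 0.632 -0.225]
 [ 0.611 -0.258]
 [ 0.442 -0.155]
 [ 0.463 -0.121]] c [ 0.5368 -0.1895] 0.19846554502564218 0.03843099752104948
cover yaw -31.554762335066343
bar -17.376970943309253 [ 0.0998036 -0.0312325] [ 0.53949342 -0.18350171]
bar 74.19902889379186 [0.02882342 0.10185321] [ 0.53849639 -0.18538933]
t 0.2 p [ 0.1401 -0.5831  0.229 ] jaw yaw -76.5 down [-0.     0.001 -1.   ] q [-1.42  0.13  1.49 -0.    1.52 -0.09] open 0.0928 F [-0.6  0.4  0. ]
shift cm [-29.    -2.06  47.76]
turn deg [-1.000e-01 -1.035e+02 -0.000e+00]
t 0.2 p [ 0.1401 -0.5831  0.229 ] jaw yaw -76.5 down [-0.     0.001 -1.   ] q [-1.42  0.13  1.49 -0.    1.52 -0.09] open 0.0928 F [-0.6  0.4  0. ]
shift cm [-29.    -2.06  47.76]
turn deg [ -0.  -13.5  -0.1]
t 0.2 p [ 0.1401 -0.5831  0.229 ] jaw yaw -76.5 down [-0.     0.001 -1.   ] q [-1.42  0.13  1.49 -0.    1.52 -0.09] open 0.0928 F [-0.6  0.4  0. ]
shift cm [-29.    -2.06  47.76]
turn deg [ 1.000e-01  1.665e+02 -0.000e+00]
t 0.2 p [ 0.1401 -0.5831  0.229 ] jaw yaw -76.5 down [-0.     0.001 -1.   ] q [-1.42  0.13  1.49 -0.    1.52 -0.09] open 0.0928 F [-0.6  0.4  0. ]
shift cm [-29.    -2.06  47.76]
turn deg [ 0.  76.5 -0.1]
```

```bash
python3 -m creep '[[[0,-2.4,-0.25,4,0,0,0],[0,-2.4,-0.25,4,0,0,0],[0,-2.4,-0.25,4,0,0,0],[0,-2.4,-0.25,4,0,0,0],[0,-2.4,-0.25,4,0,0,0],[0,-2.4,-0.25,4,0,0,0],[0,-2.4,-0.25,4,0,0,0],[0,-2.4,-0.25,4,0,0,0]]]' 10; python3 -c "
from h import *
need([.5368,-.1895,.25],-62)"
```

```text
t: 1.0
tool_pos: [0.4106, -0.3157, 0.2469]
orientation: [-1.306, 1.045, -1.039]
force: [1.0, -1.1, -0.1]
opening: 0.0931
t 1.0 p [ 0.4106 -0.3157  0.2469] jaw yaw -77.1 down [-0.002  0.003 -1.   ] q [-0.76 -0.1   1.69  0.    1.56  0.59] open 0.0931 F [ 1.  -1.1 -0.1]
shift cm [-9.49 -0.29 15.12]
turn deg [  0.  -15.1  -0.2]
```

```bash
python3 -m creep '[[[0,-2.4,-0.1,3.8,0,0,0],[0,-2.4,-0.1,3.8,0,0,0],[0,-2.4,-0.1,3.8,0,0,0],[0,-2.2,0,3.7,0,0,0],[0,0,0,0,0,-7.5,0],[0,0,0,0,0,-7.5,0],[0,0,0,0,0,0,0],[0,0,0,0,0,0,0]]]'; python3 - <<'E'
from h import *
need([.5368,-.1895,.25],-62)
c=grab('wrist','w1.png')
print(np.round(-c['R'].T@c['t'],3),[np.round(proj(c,X)) for X in ([.5368,-.1895,.105],[.632,-.225,.105])])
E
```

```text
t: 1.8
tool_pos: [0.5449, -0.1769, 0.2492]
orientation: [-1.401, 0.838, -0.831]
force: [-0.2, 0.2, 0.0]
opening: 0.0931
t 1.8 p [ 0.5449 -0.1769  0.2492] jaw yaw -61.4 down [-0.002  0.005 -1.   ] q [-0.41  0.05  1.53  0.    1.56  0.67] open 0.0931 F [-0.2  0.2  0. ]
shift cm [ 0.72 -0.08 -1.32]
turn deg [-0.   0.6 -0.3]
[ 0.606 -0.145  0.404] [array([329., 242.]), array([439., 150.])]
```

View pics/w1.png

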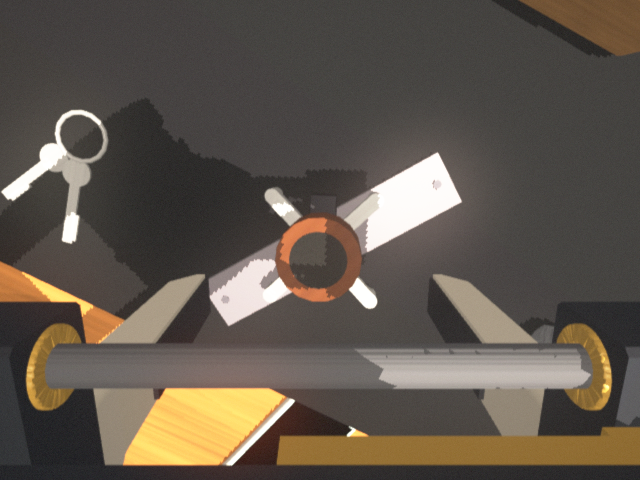

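Wrist view: cover holes at (436,184) and (225,299), puck ring centred near (318,258), feet at (273,193), (370,300), (374,197), (268,297). The jaws straddle the puck between the bars.

```bash
cat > puck.py <<'E'
from h import *
def puck(c,z):
    g=cv2.cvtColor(c['frame'],cv2.COLOR_RGB2HSV); P=cloud(c)
    m=((g[...,0]<14)|(g[...,0]>170))&(g[...,1]>100)&(abs(P[...,2]-z)<.006)&(np.hypot(P[...,0]-.537,P[...,1]+.189)<.05)
    ys,xs=np.nonzero(m); h=cv2.convexHull(np.stack([xs,ys],1).astype(np.int32))[:,0]
    w=np.array([ray(c,u,v,z)[:2]*1000 for u,v in h],np.float32)
    print('puck',len(xs),cv2.minEnclosingCircle(w),cv2.fitEllipse(w)[:2],'z',np.median(P[m][:,2]))
E
python3 - <<'E'
from puck import *
c=grab('wrist'); puck(c,.157)
a,b=ray(c,436,184,.105),ray(c,225,299,.105); print('port',(a+b)/2,np.degrees(np.arctan2(*(a-b)[1::-1])),np.linalg.norm(a-b))
for a,b in(((276,197),(368,298)),((374,197),(270,295))): 
    a,b=ray(c,*a,.115),ray(c,*b,.115); print('bar',(a+b)/2,np.degrees(np.arctan2(*(a-b)[1::-1])))
P=(cloud(c)); 
for u,v in((318,222),(283,258),(355,258),(318,295)): print(P[v,u].round(4))
E
```

```text
puck 3152 ((536.2498779296875, -181.8092041015625), 27.696746826171875) ((536.098876953125, -181.50746154785156), (53.00436019897461, 55.255210876464844)) z 0.15782185761937262
port [ 0.53483122 -0.18891029  0.105     ] -31.826845613269118 0.17919345021985908
bar [ 0.53258816 -0.18739128  0.115     ] 69.82831955337839
bar [ 0.53254512 -0.18493179  0.115     ] -16.947337781444162
[ 0.5564 -0.1703  0.1557]
[ 0.5258 -0.1622  0.1553]
[ 0.5483 -0.2004  0.16  ]
[ 0.5168 -0.1919  0.1616]
```

```bash
python3 -m creep '[[[0,0.3,2.5,-0.9,0,0.3,-0.3],[0,0,3,0,0,0,0],[0,0,2,0,0,0,0],[0,0,1.2,0,0,0,0],[0,0,0.8,0,0,0,0],[0,0,0.4,0,0,0,0],[0,0,0,0,0,0,0],[0,0,0,0,0,0,0]]]' 10; python3 -c "
from h import *
need([.536,-.183,.147],-62)"
```

```text
t: 2.7
tool_pos: [0.5389, -0.1881, 0.1508]
orientation: [-1.397, 0.845, -0.857]
force: [0.5, 0.1, -0.4]
opening: 0.0927
t 2.7 p [ 0.5389 -0.1881  0.1508] jaw yaw -62.7 down [ 0.007 -0.003 -1.   ] q [-0.43  0.09  1.67  0.    1.37  0.67] open 0.0927 F [ 0.5  0.1 -0.4]
shift cm [-0.59  0.37 -0.02]
turn deg [-0.3 -0.7  0.3]
```

```bash
python3 -m creep '[[[0,-0.6,0.3,0,0,0,0.3],[0,-0.1,0.1,0,0,0,0],[0.2,0,0,0,0,0,0],[0.3,0,0,0,0,0,0],[0.5,0,0,0,0,0,0],[0.5,0,0,0,0,0,0],[0.5,0,0,0,0,0,0],[0.5,0,0,0,0,0,0]]]' 10; python3 -c "
from h import *
need([.536,-.183,.147],-62)"
```

```text
t: 3.5
tool_pos: [0.5372, -0.1818, 0.1495]
orientation: [-1.393, 0.845, -0.857]
force: [0.2, -0.5, 0.5]
opening: 0.0542
t 3.5 p [ 0.5372 -0.1818  0.1495] jaw yaw -62.7 down [ 0.009  0.    -1.   ] q [-0.42  0.09  1.68  0.    1.36  0.67] open 0.0542 F [ 0.2 -0.5  0.5]
shift cm [ 0.05  0.25 -0.16]
turn deg [-0.4 -0.7  0.2]
```

```bash
python3 -m creep '[[[0.6,0,0,0,0,-6,0],[0.6,0,0,0,0,-6,0],[0.6,0,0,0,0,-6,0],[0.6,0,0,0,0,-6,0],[0.6,0,0,0,0,-6,0],[0.6,0,0,0,0,-2,0],[0.6,0,0,0,0,0,0],[0.6,0,0,0,0,0,0]]]'; python3 -c "
from h import *
need([.536,-.187,.147],-32)"
```

```text
t: 4.3
tool_pos: [0.5358, -0.1815, 0.1468]
orientation: [-1.53, 0.4, -0.407]
force: [0.8, -0.3, -1.0]
opening: 0.0545
t 4.3 p [ 0.5358 -0.1815  0.1468] jaw yaw -29.5 down [ 0.005  0.002 -1.   ] q [-0.42  0.09  1.69  0.    1.36  0.09] open 0.0545 F [ 0.8 -0.3 -1. ]
shift cm [ 0.29 -0.02 -0.47]
turn deg [-0.2  2.5  0.2]
```

```bash
python3 -m creep '[[[0.6,0,0.2,0,0,2,0],[0.6,0,0.2,0,0,0,0],[0.6,0,0.2,0,0,0,0],[0.6,0,0,0,0,0,0],[0,0,0,0,0,0,0],[0,0,0,0,0,0,0],[0,0,0,0,0,0,0],[0,0,0,0,0,0,0]]]'; python3 - <<'E'
from puck import *
need([.536,-.189,.147],-32)
c=grab('wrist','w2.png'); puck(c,.154); c=grab('top'); puck(c,.154)
E
```

```text
t: 5.1
tool_pos: [0.5367, -0.1822, 0.1424]
orientation: [-1.525, 0.427, -0.438]
force: [0.1, -0.1, -0.4]
opening: 0.0813
t 5.1 p [ 0.5367 -0.1822  0.1424] jaw yaw -31.6 down [ 0.007  0.    -1.   ] q [-0.42  0.09  1.69  0.    1.35  0.13] open 0.0813 F [ 0.1 -0.1 -0.4]
shift cm [ 0.3  -0.46 -0.62]
turn deg [-0.2  0.4  0.3]
puck 5176 ((537.4226684570312, -183.62493896484375), 26.781911849975586) ((536.6575317382812, -184.69932556152344), (52.293399810791016, 56.0891227722168)) z 0.153240247828243Traceback (most recent call last):
  File "<stdin>", line 3, in <module>
  File "puck.py", line 7, in puck
    print('puck',len(xs),cv2.minEnclosingCircle(w),cv2.fitEllipse(w)[:2],'z',np.median(P[m][:,2]))
                                                   ~~~~~~~~~~~~~~^^^
cv2.error: OpenCV(4.12.0) /io/opencv/modules/imgproc/src/shapedescr.cpp:361: error: (-201:Incorrect size of input array) There should be at least 5 points to fit the ellipse in function 'fitEllipseNoDirect'
```

View pics/w2.png

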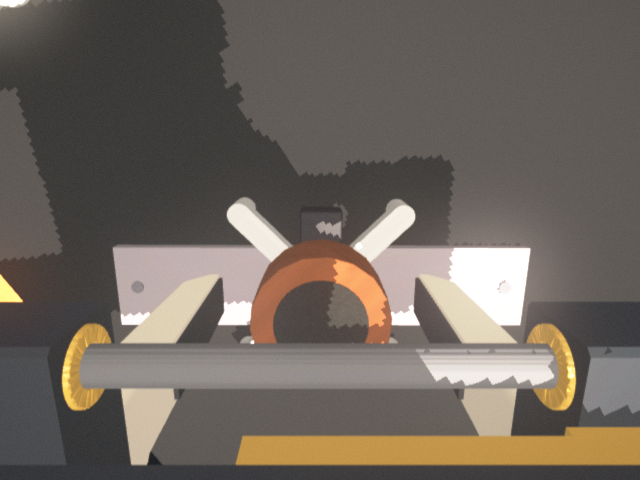

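The stand is astride (bars about 45° to the cover, holes at (138,287) and (504,287)). I raise the hand and check centring.

```bash
python3 -m creep '[[[0,0,0,0,0,0,0],[0,0,-0.5,0,0,0,0],[0,0,-3,0,0,0,0],[0,0,-4,0,0,0,0],[0,0,-4,0,0,0,0],[0,0,0,0,0,0,0],[0,0,0,0,0,0,0],[0,0,0,0,0,0,0]]]'; python3 - <<'E'
from puck import *
need([.551,.150,.25],69.3)
c=grab('wrist','w3.png'); puck(c,.154)
P=cloud(c); print([np.round(proj(c,X)) for X in ([.536,-.189,.105],[.536,-.184,.154])])
m=(np.hypot(P[...,0]-.537,P[...,1]+.184)<.022)&(abs(P[...,2]-.154)<.008)
A=np.c_[P[m][:,:2],np.ones(m.sum())]; print('plane',np.linalg.lstsq(A,P[m][:,2],rcond=None)[0],P[m][:,2].mean())
E
```

```text
t: 6.0
tool_pos: [0.535, -0.1819, 0.2618]
orientation: [-1.524, 0.428, -0.436]
force: [0.6, -0.1, -0.2]
opening: 0.0931
t 6.0 p [ 0.535  -0.1819  0.2618] jaw yaw -31.6 down [ 0.006  0.001 -1.   ] q [-0.42  0.02  1.55  0.    1.57  0.13] open 0.0931 F [ 0.6 -0.1 -0.2]
shift cm [-16.05   1.23  29.09]
turn deg [   0.  -100.9    0.4]
puck 2810 ((536.586669921875, -184.4244384765625), 27.0355224609375) ((536.5894775390625, -184.46836853027344), (52.379825592041016, 54.03169250488281)) z 0.15327935990330077
[array([323., 228.]), array([320., 239.])]
plane [-0.00166022 -0.0026845   0.15396127] 0.1535623858915143
```

View pics/w3.png

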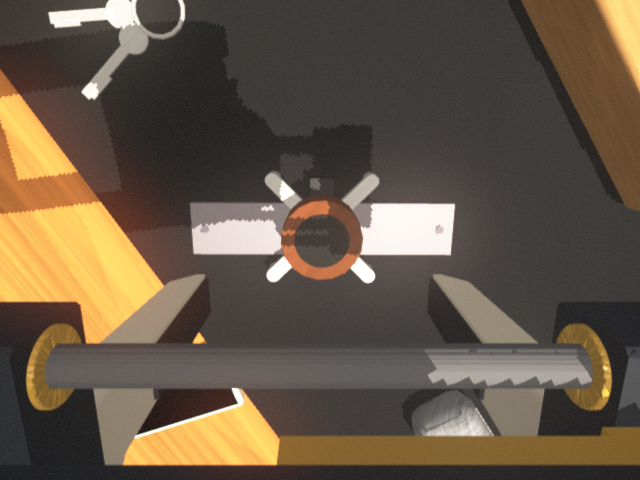

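The stand is level: fitted puck top z is 0.1536 with slope about 0.003. The port lies at (321.5,229) and the puck about 5 mm from it, inside the 12 mm limit. Going for the phone.

```bash
python3 -m creep '[[[0,-2.2,0,4,0,0,0],[0,-2.2,0,4,0,0,0],[0,-2.2,0,4,0,0,0],[0,-2.2,0,4,0,0,0],[0,-2.2,0,4,0,0,0],[0,-2.2,0,4,0,0,0],[0,-2,0,3.6,0,0,0],[0,0,0,0,0,-8.5,0]]]' && python3 -m creep '[[[0,0,0,0,0,-8.5,0],[0,0,0,0,0,-8.5,0],[0,0,0,0,0,-8.5,0],[0,0,0,0,0,-8.5,0],[0,0,0,0,0,-8.5,0],[0,0,0,0,0,-8.5,0],[0,0,0,0,0,-8.5,0],[0,0,0,0,0,-8.5,0]]]'; python3 -c "
from h import *
need([.551,.150,.25],69.3)
c=grab('wrist'); puck(c,.154) if 0 else None
c=grab('top');print(c['t'])"
```

```text
t: 6.85
tool_pos: [0.5447, 0.1429, 0.2481]
orientation: [-1.547, 0.336, -0.311]
force: [0.4, -1.2, -0.3]
opening: 0.0931
t: 7.65
tool_pos: [0.5372, 0.1452, 0.233]
orientation: [-1.467, -0.589, 0.646]
force: [-1.4, -0.5, 0.3]
opening: 0.0926
t 7.65 p [0.5372 0.1452 0.233 ] jaw yaw 45.3 down [-0.038 -0.001 -0.999] q [ 0.17  0.05  1.57  0.01  1.56 -0.62] open 0.0926 F [-1.4 -0.5  0.3]
shift cm [ 1.26 -1.76 -0.6 ]
turn deg [ -1.8 -24.   -1.2]
[-0.12279975  0.51339036  1.51743205]
```

```bash
python3 -m creep '[[[0,0,0,0,-1.8,-8,-1.2],[0,0,0,0,0,-8,0],[0,0,0,0,0,-8,0],[0,0.9,-1.7,-1.1,0,0,0],[0,0,0,0,0,0,0],[0,0,0,0,0,0,0],[0,0,0,0,0,0,0],[0,0,0,0,0,0,0]]]'; cat > ph.py <<'E'
from h import *
def phone(c,z,roi=None,lo=110):
    P=cloud(c); f=c['frame'].astype(int)
    m=(np.hypot(P[...,0]-roi[0],P[...,1]-roi[1])<.085)&(abs(P[...,2]-z)<.006)
    ys,xs=np.nonzero(m); w=np.array(P[m][:,:2]*1000,np.float32)
    w2=np.array([ray(c,u,v,z)[:2]*1000 for u,v in zip(xs,ys)],np.float32)
    r=cv2.minAreaRect(w2); print('phone',len(xs),r,'z',P[m][:,2].mean(),P[m][:,2].std())
    A=np.c_[P[m][:,:2],np.ones(m.sum())]; print('plane',np.linalg.lstsq(A,P[m][:,2],rcond=None)[0].round(4))
E
python3 - <<'E'
from ph import *
need([.551,.150,.25],69.3)
c=grab('wrist','w4.png'); phone(c,.111,(.551,.150))
E
```

```text
t: 8.55
tool_pos: [0.5465, 0.1489, 0.2415]
orientation: [-1.366, -0.912, 0.937]
force: [0.2, 0.4, 0.1]
opening: 0.0927
t 8.55 p [0.5465 0.1489 0.2415] jaw yaw 68.2 down [-0.012 -0.009 -1.   ] q [ 0.18  0.05  1.55 -0.01  1.55 -1.01] open 0.0927 F [0.2 0.4 0.1]
shift cm [ 0.26 -0.85 -0.37]
turn deg [-0.5 -1.1 -0.7]
phone 15826 ((548.720947265625, 151.5139617919922), (61.218544006347656, 130.44168090820312), 69.6606674194336) z 0.11060297832386437 0.0008250716995846785
plane [ 0.     -0.0005  0.1107]
```

View pics/w4.png

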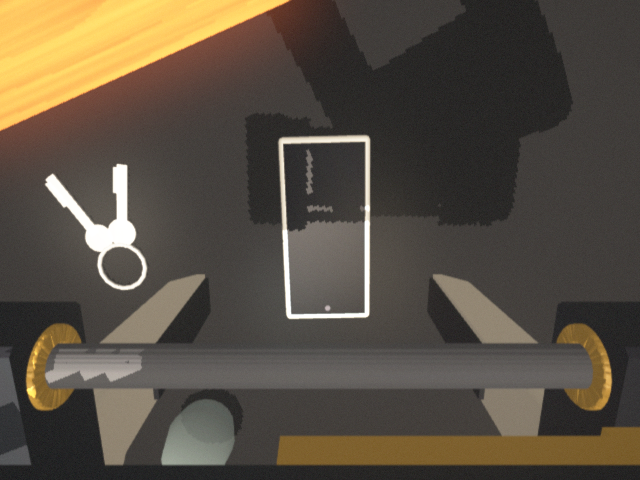

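The wrist view shows the phone alone between the fingers, outline (280,137)–(369,317); the fit gives 130x61 mm at (0.549,0.1515), yaw fits.

```bash
python3 -m creep '[[[0,0.3,2,-0.1,-0.5,-1.4,-0.7],[0,0,4,0,0,0,0],[0,0,3,0,0,0,0],[0,0,1.5,0,0,0,0],[0,0,0.8,0,0,0,0],[0,0,0,0,0,0,0],[0,0,0,0,0,0,0],[0,0,0,0,0,0,0]]]'; python3 -c "
from h import *
need([.5487,.1515,.1135],69.7)"
```

```text
t: 9.4
tool_pos: [0.5485, 0.151, 0.1263]
orientation: [-1.36, -0.944, 0.938]
force: [1.0, 0.2, 0.5]
opening: 0.0932
t 9.4 p [0.5485 0.151  0.1263] jaw yaw 69.5 down [ 0.004  0.001 -1.   ] q [ 0.18  0.12  1.7  -0.    1.33 -1.03] open 0.0932 F [1.  0.2 0.5]
shift cm [0.05 1.28 0.  ]
turn deg [ 0.2 -0.2  0.1]
```

```bash
python3 -m creep '[[[0,0,0.7,0,0,0,0],[0,0,0.4,0,0,0,0],[0,0,0.15,0,0,0,0],[0.3,0,0,0,0,0,0],[0.5,0,0,0,0,0,0],[0.5,0,0,0,0,0,0],[0.5,0,0,0,0,0,0],[0.5,0,0,0,0,0,0]]]' 15; python3 -c "
from h import *
need([.5487,.1515,.1135],69.7)"
```

```text
t: 10.2
tool_pos: [0.5507, 0.1514, 0.1161]
orientation: [-1.362, -0.949, 0.935]
force: [-0.3, -0.5, -0.1]
opening: 0.0618
t 10.2 p [0.5507 0.1514 0.1161] jaw yaw 69.5 down [ 0.009  0.002 -1.   ] q [ 0.18  0.13  1.7  -0.    1.3  -1.03] open 0.0618 F [-0.3 -0.5 -0.1]
shift cm [-0.06  0.25  0.2 ]
turn deg [ 0.5 -0.2  0.3]
```

```bash
python3 -m creep '[[[0.2,0,0,0,0,0,0],[0.2,0,0.25,0.2,0.5,0,0.3],[0.2,0,0.1,0,0,0,0],[0.5,0,0,0,0,0,0],[0.5,0,0,0,0,0,0],[0.5,0,0,0,0,0,0],[0.5,0,0,0,0,0,0],[0.5,0,0,0,0,0,0]]]' 25; python3 -c "
from h import *
need([.5487,.1515,.1135],69.7)"
```

```text
t: 11.0
tool_pos: [0.5487, 0.1522, 0.1122]
orientation: [-1.357, -0.94, 0.942]
force: [-0.2, 0.7, -0.8]
opening: 0.0621
t 11.0 p [0.5487 0.1522 0.1122] jaw yaw 69.5 down [-0.002 -0.    -1.   ] q [ 0.18  0.14  1.7  -0.    1.31 -1.03] open 0.0621 F [-0.2  0.7 -0.8]
shift cm [-0.07 -0.13 -0.02]
turn deg [-0.1 -0.2 -0.1]
```

```bash
python3 -m creep '[[[0.6,0,-0.5,0,0,0,0],[0.6,0,-1.5,0,0,0,0],[0.6,0,-3,0,0,0,0],[0.6,0,-4,0,0,0,0],[0.6,0,-3.5,0,0,0,0],[0.6,0,-1,0,0,0,0],[0.6,0,0,0,0,0,0],[0.6,0,0,0,0,0,0]]]'; python3 - <<'E'
from ph import *
need([.5366,-.1845,.24],69.7)
s=readout.read_state(); c=grab('wrist'); phone(c,s['tool_pos'][2]-.0122+.011,s['tool_pos'][:2])
E
```

```text
t: 11.8
tool_pos: [0.5476, 0.152, 0.2546]
orientation: [-1.357, -0.938, 0.944]
force: [-0.5, -0.7, -1.5]
opening: 0.0619
t 11.8 p [0.5476 0.152  0.2546] jaw yaw 69.4 down [-0.003 -0.001 -1.   ] q [ 0.18  0.04  1.54 -0.    1.57 -1.03] open 0.0619 F [-0.5 -0.7 -1.5]
shift cm [-31.89   1.49 -10.79]
turn deg [-0.2 -0.3 -0.1]
phone 39732 ((546.246337890625, 152.6874237060547), (92.6794662475586, 126.31484985351562), 69.4857177734375) z 0.2530693256732716 0.0009153199945052027
plane [-0.0003 -0.0003  0.2533]
```

```bash
python3 -m creep '[[[0.6,-1.5,0,-0.5,0,0,0],[0.6,-3.2,0,-1.1,0,0,0],[0.6,-3.4,0,-1.2,0,0,0],[0.6,-3.4,0,-1.2,0,0,0],[0.6,-3.4,0,-1.2,0,0,0],[0.6,-3.4,0,-1.2,0,0,0],[0.6,-3.4,0,-1.2,0,0,0],[0.6,-3.4,0,-1.2,0,0,0]]]' && python3 -m creep '[[[0.6,-3,0,-1,0,0,0],[0.6,-2,0,-0.6,0,0,0],[0.6,-1,0,-0.3,0,0,0],[0.6,0,0,0,0,0,0],[0.6,0,0,0,0,0,0],[0.6,0,0,0,0,0,0],[0.6,0,0,0,0,0,0],[0.6,0,0,0,0,0,0]]]';python3 - <<'E'
from ph import *
need([.5366,-.1845,.20],69.7)
E
```

```text
t: 12.65
tool_pos: [0.5327, -0.1238, 0.2373]
orientation: [-1.337, -0.924, 0.964]
force: [0.4, -0.2, -1.9]
opening: 0.0615
t: 13.45
tool_pos: [0.523, -0.192, 0.2276]
orientation: [-1.326, -0.912, 0.966]
force: [-0.8, -0.8, -0.3]
opening: 0.0617
t 13.45 p [ 0.523  -0.192   0.2276] jaw yaw 69.6 down [-0.044  0.006 -0.999] q [-0.44  0.06  1.57 -0.01  1.56 -1.65] open 0.0617 F [-0.8 -0.8 -0.3]
shift cm [ 1.2   2.7  -1.13]
turn deg [-2.5 -0.1 -0.6]
```

```bash
python3 -m creep '[[[0.6,0.6,0,-0.6,-2.5,0,-0.6],[0.6,0.6,1,-0.6,0,0,0],[0.6,0,1,0,0,0,0],[0.6,0,0.7,0,0,0,0],[0.6,0,0,0,0,0,0],[0.6,0,0,0,0,0,0],[0.6,0,0,0,0,0,0],[0.6,0,0,0,0,0,0]]]';python3 - <<'E'
from ph import *
need([.5366,-.1845,.1665],69.7)
s=readout.read_state(); c=grab('wrist'); phone(c,s['tool_pos'][2]-.0122+.011,s['tool_pos'][:2])
E
```

```text
t: 14.25
tool_pos: [0.539, -0.1824, 0.1973]
orientation: [-1.353, -0.944, 0.947]
force: [0.6, -0.1, -1.6]
opening: 0.0616
t 14.25 p [ 0.539  -0.1824  0.1973] jaw yaw 69.8 down [-0.003  0.001 -1.   ] q [-0.42  0.07  1.62  0.    1.46 -1.63] open 0.0616 F [ 0.6 -0.1 -1.6]
shift cm [-0.28  3.08  0.14]
turn deg [-0.2  0.1  0. ]
phone 39723 ((537.246337890625, -182.36886596679688), (92.65607452392578, 126.65057373046875), 69.7525863647461) z 0.19577211632180214 0.0009159921952145192
plane [0.0005 0.0015 0.1958]
```

```bash
python3 -m creep '[[[0.6,-0.2,1,0.1,0,0,0],[0.6,0,0.8,0,0,0,0],[0.6,0,0.5,0,0,0,0],[0.6,0,0.3,0,0,0,0],[0.6,0,0.1,0,0,0,0],[0.6,0,0,0,0,0,0],[0.6,0,0,0,0,0,0],[0.6,0,0,0,0,0,0]]]';python3 - <<'E'
from ph import *
need([.5366,-.1845,.1662],69.7)
E
```

```text
t: 15.1
tool_pos: [0.5371, -0.1843, 0.1681]
orientation: [-1.353, -0.944, 0.946]
force: [-0.1, 0.5, -2.3]
opening: 0.0619
t 15.1 p [ 0.5371 -0.1843  0.1681] jaw yaw 69.8 down [-0.002  0.001 -1.   ] q [-0.42  0.08  1.65  0.    1.41 -1.64] open 0.0619 F [-0.1  0.5 -2.3]
shift cm [-0.03  0.19  0.04]
turn deg [-0.1  0.1  0. ]
```

```bash
python3 -m creep '[[[0.6,0,0.1,0,0,0,0],[0.6,0,0.1,0,0,0,0],[0.6,0,0.05,0,0,0,0],[0.6,0,0,0,0,0,0],[0.6,0,0,0,0,0,0],[0.6,0,0,0,0,0,0],[0.6,0,0,0,0,0,0],[0.6,0,0,0,0,0,0]]]';python3 - <<'E'
from ph import *
need([.5366,-.1845,.1662],69.7)
E
```

```text
t: 15.9
tool_pos: [0.5376, -0.1845, 0.1663]
orientation: [-1.355, -0.945, 0.946]
force: [0.6, -0.6, -1.9]
opening: 0.0616
t 15.9 p [ 0.5376 -0.1845  0.1663] jaw yaw 69.8 down [-0.001  0.    -1.   ] q [-0.42  0.08  1.65 -0.    1.4  -1.64] open 0.0616 F [ 0.6 -0.6 -1.9]
shift cm [-0.03  0.01  0.09]
turn deg [-0.1  0.1  0. ]
```

```bash
python3 -m creep '[[[0.6,0,0.08,0,0,0,0],[0.6,0,0.05,0,0,0,0],[0.6,0,0,0,0,0,0],[0.6,0,0,0,0,0,0],[0.6,0,0,0,0,0,0],[0.6,0,0,0,0,0,0],[0.6,0,0,0,0,0,0],[0.6,0,0,0,0,0,0]]]';python3 - <<'E'
from ph import *
need([.5366,-.1845,.1662],69.7)
E
```

```text
t: 16.7
tool_pos: [0.5379, -0.1847, 0.166]
orientation: [-1.356, -0.946, 0.946]
force: [-0.7, 0.6, 0.6]
opening: 0.0616
t 16.7 p [ 0.5379 -0.1847  0.166 ] jaw yaw 69.8 down [ 0. -0. -1.] q [-0.42  0.08  1.65 -0.    1.4  -1.64] open 0.0616 F [-0.7  0.6  0.6]
shift cm [-0.03 -0.02  0.13]
turn deg [ 0.   0.1 -0. ]
```

Contact is made (the weight is off the hand). Release and rise.

```bash
python3 -m creep '[[[0.3,0,0,0,0,0,0],[0.2,0,0,0,0,0,0],[0,0,0,0,0,0,0],[0,0,0,0,0,0,0],[0,0,-0.5,0,0,0,0],[0,0,-2,0,0,0,0],[0,0,-4,0,0,0,0],[0,0,-4,0,0,0,0]]]' && python3 -m creep '[[[0,0,-3,0,0,0,0],[0,0,0,0,0,0,0],[0,0,0,0,0,0,0],[0,0,0,0,0,0,0],[0,0,0,0,0,0,0],[0,0,0,0,0,0,0],[0,0,0,0,0,0,0],[0,0,0,0,0,0,0]]]'; python3 - <<'E'
from ph import *
need()
c=grab('wrist','w5.png'); phone(c,.165,(.537,-.1845))
c=grab('scene','s5.png'); cv2.imwrite('pics/s5c.png',cv2.resize(c['frame'][170:290,220:400],None,fx=4,fy=4,interpolation=2)[:,:,::-1])
E
```

```text
t: 17.5
tool_pos: [0.5344, -0.1831, 0.2666]
orientation: [-1.344, -0.938, 0.95]
force: [0.7, -0.2, 0.1]
opening: 0.0928
t: 18.3
tool_pos: [0.5354, -0.1835, 0.3014]
orientation: [-1.348, -0.941, 0.948]
force: [0.0, -0.0, 0.7]
opening: 0.093
t 18.3 p [ 0.5354 -0.1835  0.3014] jaw yaw 69.8 down [-0.008  0.004 -1.   ] q [-0.42  0.03  1.47  0.    1.66 -1.64] open 0.093 F [ 0.  -0.   0.7]
phone 15107 ((537.8411254882812, -184.79052734375), (61.204551696777344, 130.10389709472656), 69.93013763427734) z 0.16439363941180743 0.0008374622470513366
plane [ 0.0006 -0.0003  0.164 ]
```

View pics/w5.png

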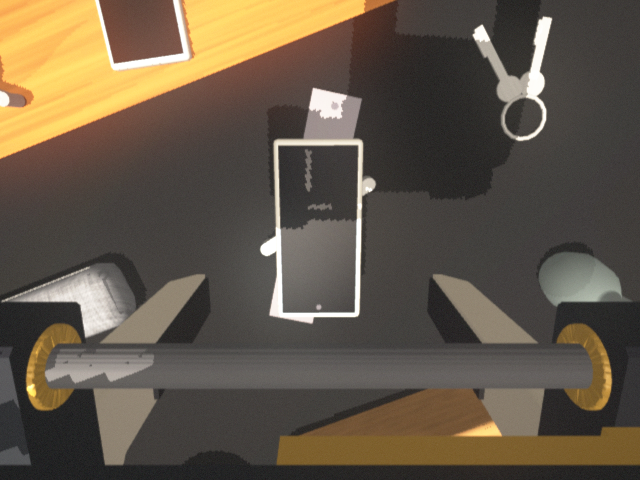

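The phone lies flat on the puck, outline (275,141)–(361,317). The two visible feet at (371,184) and (267,247) let me check that the stand did not move.

```bash
python3 - <<'E'
from ph import *
c=grab('wrist'); a,b=ray(c,369,185,.110),ray(c,268,247,.110); print(((a+b)/2).round(4),np.linalg.norm(a-b))
print(robot.close_job())
E
```

```text
[ 0.5383 -0.1854  0.11  ] 0.10060315901281804
the job is handed in; nothing more can be done
None
```

I turned the stand about 30° in place without lifting it, so it now stands astride the cover with its bars at about 45°. I let go of it, laid the phone on its round top and handed the job in at about 18 s. The hand-in reports no verdict, so the figures below are my own camera checks.

- **Stand:** after release it was level, with the puck top at z ≈ 0.1536 m and a slope of about 0.003 rad. Its axis was about 5 mm from the port, against a limit of 12 mm. I chose not to nudge it closer.
- **Phone:** it lies flat and screen up at z ≈ 0.164 m with a slope under 0.001. Its centre is within about 1.5 mm of the puck's centre.
- **After placing:** two visible feet put the stand's axis at (0.538, -0.185), so it did not move noticeably. The gripper was open and clear above the phone.

The port estimates from the two cameras differed by about 2 mm. I did not measure the bystanders' positions again; I saw no contact with them. No check failed.

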